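Tip the pastry tubes into the V-trough

ROBOT

A 7-joint arm with a two-finger parallel gripper is mounted at the origin on the work surface. World frame = base frame: x ahead of the robot, y to its left, z up, the work surface at z = 0. Lengths are in mm, angles in rad, forces in N, time in s.
With the tool pointing down it reaches from about 400 to 850 mm from the base axis. Payload 6.9 kg.
Tool frame: the origin (TCP) lies between the finger pads; the fingertips stand 17 mm ahead of it and the grasp point (between the pads) lies 2 mm behind it (nose_length is the distance from the TCP to the fingertips, in mm); z points along the fingers, y is the line along which they close (so a half turn about z gives the same grasp; the last joint's range is limited). The gripper opens to 85 mm and grips with 20 to 120 N. Pads are 22 mm wide; open, the fingers measure 114 mm over their backs; the gripper's body (76 mm by 85 mm) begins 54 mm behind the grasp point. The pads swing forward as they close: fully open they stand 13 mm farther back than shut.
Start: joints at [-1.181, 0.507, -0.238, 1.5, 0.126, 1.149, -0.155], TCP at [175.623, 599.807, 248.275] pointing down, gripper open.
Joint ranges: [-3.08, 3.08], [-0.24, 2.05], [-1.43, 1.35], [0, 2.5], [-1.52, 4.66], [0.17, 1.96], [-2.89, 2.89]. Speed limits (rad/s): [2.39, 2.39, 3.14, 3.14, 3.14, 3.14, 3.14].

INTERFACE

Orientations are given as a rotation vector (axis times angle).
In Python, from workcell import goto, servo_line, set_joints, let_go, grab, pause, inverse_kinematics, get_state, read_camera, PlanningError, job_done, nose_length gives the robot as it stands. The module is installed in compiled form; this text tells all that it offers. Calls block until the motion is done:
- goto(position, orientation): joint-space move of the TCP to a pose.
- servo_line(position, rate=150, rotation=None, max_force=None): straight line of the TCP; rotation=None keeps the orientation; rate is the mean speed in mm/s. With max_force (N) it stops when the force on the tool has changed by that much, and returns True; else False.
- set_joints(angles): joint-space move.
- let_go() and grab(newtons=None): open the fingers fully, or close them until they stop; newtons is the grip in N (None keeps the last).
- pause(seconds).
- inverse_kinematics(position, orientation): joint angles nearest the present ones, or None.
- get_state(): the state.
- read_camera(name): name is "scene" or "top" or "wrist"; returns a dict with "image" (480x640x3 uint8, red, green, blue), "range_z" (480x640 float32, mm along the optical axis (not along the pixel's ray), 0 where there is no reading), "camera_matrix" (3x3 intrinsics, pixels), "D" ([k1, k2, p1, p2, k3] as OpenCV has them; the pictures are not rectified), "position" and "orientation" of the camera in the world; the wrist camera has in their place "T_tool_cam" (4x4, takes a point from camera to tool coordinates, whose origin is the TCP and whose axes are the flange's). Camera axes: x right, y down, z forward; pixel columns grow to the right and rows downward; lengths in mm; the calibration is good to about 2 mm. A picture is of the moment at which its call begins: read the wrist's pose just before it.
A pose or a line that the arm cannot do raises PlanningError and nothing moves.
- job_done(): hands the job in; it is judged then, once.
The state is a dict: "time_s": time; "joint_pos": joint angles; "qvel": joint speeds; "joint_torque": joint torques, N m; "tool_pos": TCP position; "orientation": TCP orientation; "force": force on the tool from outside, world axes, zero at the start; "wrist_torque": the same for the moment, N m; "width": opening from 0.0 (shut) to 1.0 (fully open); "grasp_force": force on a finger pad.
Only numpy, scipy, OpenCV 4.12 (cv2) and the standard library are available. Lean on these libraries where they do the work, as an engineer would, in place of code of your own. Each camera call takes 0.05 s, during which the arm holds its last target. There are 200 camera calls.

TASK

Lift the sky-blue tray and tip its two steel pastry tubes into the V-trough, so that they lie one behind the other in line, down in the fold. Then set the empty blue tray upright on the counter and let go.

Things in the scene. Friction and masses are not known exactly. Their poses are not given: they have to be found in the camera images.
- blue_tray: Sky-blue two-bay tray, loose, 0.18-0.29 kg, 76 (x) x 173 (y). Origin: centre of underside, z up. Long side x=-35 is open; other walls 34 high. Bay floors slope 12 deg: 20 high at the open edge (solid below), 5 at the back, so parts roll out once tipped more, open edge down. Handle: post at x=y=0, 14 (x) x 28 (y), top 85 up, on a rib 34 high; grip across x 70 up. All in mm. Cream twin not wanted.
- trough: Aluminium V-trough with red end plates, fixed. Origin: centre of its footprint on the counter; z up, y along the fold. Two faces meet at 90 deg in a level fold 12 mm up (x=0) and rise to rims at x=+-42 mm, 54 mm up (sheet's outer edges x=+-45). End plates 92 wide, 54 high, 6 thick, 232 mm apart inside. Its +x side faces away from the robot, within 15 deg; there is room to pour from there.
- tube_a: Short steel pastry tube with dark ends, 20 mm diameter, 60 mm long, 30 to 65 g, loose; starts in the +y bay of the blue tray (68 mm long), lying along the tray's y against its back wall. Origin: its centre; y along its length. Seated in the trough's fold its centre is 26 mm above the counter.
- tube_b: Short steel pastry tube with dark ends, 20 mm diameter, 60 mm long, 30 to 65 g, loose; starts in the -y bay of the blue tray (68 mm long), lying along the tray's y against its back wall. Origin: its centre; y along its length. Seated in the trough's fold its centre is 26 mm above the counter.
Mind the look-alikes: they are no part of the job. Leave any pink or purple look-alike of the blue_tray alone.

How it is judged:
By the outcome, as a careful person would: the job done as asked, in the order asked, and still so for the second after the job is handed in, with the robot touching nothing.
It also fails if it takes over 64 s, if anything falls off the work surface, if the arm or the gripper's body presses on something with over 40 N, if the wrist force passes 120 N, or if a joint passes its speed limit or range.

## Working session

There is one attempt and no reset: what is moved stays moved. The work goes in short steps, each a Python script; the robot and the scene stay as the last script left them, time stands still between calls to the robot, and variables do not carry over. Pictures are saved under pics/ and viewed, at most 10 in all, crops included, and the job is handed in when it is done.

```bash
mkdir -p pics
python3 - <<'E'
from workcell import *
import cv2,numpy as np
for n in("scene","top"):
    c=read_camera(n); cv2.imwrite(f"pics/{n}0.png",c["image"][:,:,::-1]); np.savez(f"{n}0.npz",**c)
    print(n,c["position"],c["orientation"],c["camera_matrix"].tolist(),c["D"],(c["range_z"]>0).mean())
s=get_state();print(s)
E
```

```text
scene [1185.52035421  714.49936371 1315.07570613] [-1.13308792 -2.49600972  0.86285406] [[608.4077430777243, 0.0, 329.533869510419], [0.0, 608.4077430777243, 236.36112492976935], [0.0, 0.0, 1.0]] [-0.10805579  0.          0.          0.          0.        ] 0.99626953125
top [ 305.83385541   50.0734345  1130.27244814] [-2.1659922   2.14245763 -0.13852668] [[516.1684600227616, 0.0, 316.7754746757341], [0.0, 516.1684600227616, 231.81047127236207], [0.0, 0.0, 1.0]] [0.02259749 0.         0.         0.         0.        ] 0.9960286458333333
{'time_s': 0.1, 'joint_pos': array([-1.18049361,  0.50827494, -0.2374863 ,  1.501042  ,  0.12570501,
        1.14893354, -0.15484607]), 'qvel': array([-1.24938115e-03, -3.03583777e-04, -6.64232161e-04, -1.21161077e-03,
        9.08860892e-04,  1.22530410e-03,  1.04694330e-06]), 'joint_torque': array([-4.88527527e-03, -6.21829104e+01, -2.19472267e+00, -2.50200641e+01,
        1.24824682e-02,  7.83741125e-03, -3.63925039e-05]), 'tool_pos': array([175.57857946, 599.37393425, 247.49873277]), 'orientation': array([-4.45941184e-01, -3.10960030e+00,  2.61024345e-03]), 'force': array([ 0.21840119, -0.20259294,  0.82552361]), 'wrist_torque': array([0.00679199, 0.04646864, 0.03013046]), 'grasp_force': 0.0, 'width': 1.0037007732051633}
```

View pics/scene0.png

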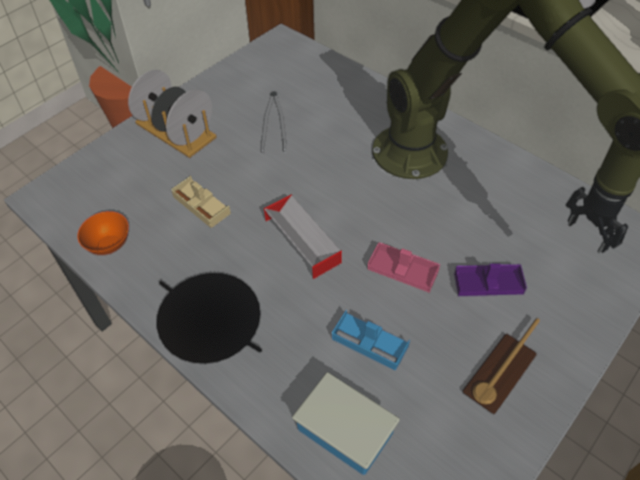

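View pics/top0.png

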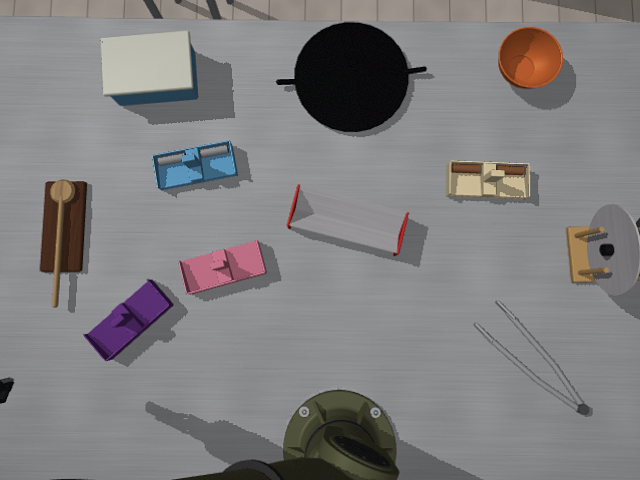

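```bash
cat > h.py <<'E'
import numpy as np,cv2
from scipy.spatial.transform import Rotation as R
def world(c,T=None):
    "480x640x3 world points from the depth image"
    K,D=c["camera_matrix"],c["D"]
    uv=np.dstack(np.meshgrid(np.arange(640.),np.arange(480.))).reshape(-1,1,2)
    n=cv2.undistortPoints(uv,K,D).reshape(-1,2)
    p=np.c_[n,np.ones(len(n))]*np.asarray(c["range_z"]).reshape(-1,1)
    if T is None: Rm,t=R.from_rotvec(c["orientation"]).as_matrix(),c["position"]
    else: Rm,t=T[:3,:3],T[:3,3]
    return (p@Rm.T+t).reshape(480,640,3)
def hsv(c): return cv2.cvtColor(np.ascontiguousarray(c["image"]),cv2.COLOR_RGB2HSV)
def blob(m,near=None):
    n,l,s,ce=cv2.connectedComponentsWithStats(m.astype(np.uint8))
    i=1+np.argmax(s[1:,4]) if near is None else 1+np.argmin(np.hypot(*(ce[1:]-near).T)-s[1:,4]*.05)
    return l==i
def tray(c,W,near):
    h=hsv(c); m=blob((h[...,0]>95)&(h[...,0]<112)&(h[...,1]>100),near)
    P=W[m]; z=P[:,2]
    top=P[z>72]; rim=P[(z>22)&(z<42)]
    return m,P,top,rim
E
python3 - <<'E'
from h import *
for n,near,rn in(("top",(195,165),None),("scene",(370,340),None)):
    c=dict(np.load(f"{n}0.npz")); W=world(c); print(n)
    m,P,top,rim=tray(c,W,near)
    print(" blue n",m.sum(),"z max",np.percentile(P[:,2],[1,50,99]),"handle",top.mean(0),len(top))
    print(" rim rect",cv2.minAreaRect(rim[:,:2].astype(np.float32)))
    h=hsv(c); red=((h[...,0]<6)|(h[...,0]>174))&(h[...,1]>170)
    k,l,s,ce=cv2.connectedComponentsWithStats(red.astype(np.uint8))
    for i in range(1,k):
        if s[i,4]>30:
            Q=W[l==i]; Q=Q[(Q[:,2]>5)&(Q[:,2]<65)]
            if len(Q)>20: print(" red",ce[i],s[i,4],Q.mean(0),Q[:,2].max(),cv2.minAreaRect(Q[:,:2].astype(np.float32)))
c=dict(np.load("top0.npz"));W=world(c)
print("box",W[60,140],"pan",W[75,350],"counter",W[300,350],W[130,235], "back wall side",W[150,195],W[180,195])
E
```

```text
top
 blue n 2369 z max [ 4.0658505  18.13764868 86.81742515] handle [578.54818782 305.76652888 137.40180356] 116
 rim rect ((596.0625610351562, 321.372802734375), (74.65196990966797, 171.9654083251953), 12.169447898864746)
 red [293.23148148 206.12962963] 108 [500.83920928 102.31753121  48.87287237] 57.286758022426284 ((502.0662536621094, 102.45631408691406), (4.084450721740723, 88.35665893554688), 75.86384582519531)
 red [401.48333333 233.85      ] 120 [ 443.57807326 -126.6262138    51.87183277] 60.543892339828744 ((445.37384033203125, -127.17625427246094), (6.5827250480651855, 89.4450454711914), 75.82435607910156)
scene
 blue n 1925 z max [ 4.50339712 18.71059375 87.5493723 ] handle [653.97962437 361.08550194 200.680223  ] 104
 rim rect ((598.3694458007812, 322.68438720703125), (75.00959777832031, 174.64378356933594), 12.54067611694336)
 red [277.5982906  204.31623932] 117 [ 449.08487386 -126.44545708   44.72720754] 58.6627164401184 ((447.910400390625, -125.26744842529297), (12.130773544311523, 67.60647583007812), 80.32152557373047)
 red [326.39498433 264.25705329] 319 [506.90666693 104.74470627  33.68791808] 59.23726104660659 ((506.7854919433594, 104.41000366210938), (8.794549942016602, 88.09486389160156), 75.71614074707031)
box [806.16320829 431.55566264  83.28815756] pan [809.80154906 -19.60966611  14.12146946] counter [304.26514976 -21.89722693   1.15487666] [682.47298766 239.08027208   1.45268977] back wall side [626.28843405 320.19091647  30.98851108] [560.49406191 318.80943355  25.6604923 ]
```

```bash
cat >> h.py <<'E'
TRAY=(np.array([597.,322.,0]),12.3); TROUGH=(np.array([475.5,-11.5,0]),-14.1)
SGN=1
def tcp(origin,yaw,tip=0,sgn=None):
    "TCP pose holding the tray with its origin there"
    s=SGN if sgn is None else sgn
    Rt=R.from_euler("ZY",[yaw,-tip],degrees=True)
    M=Rt.as_matrix()@np.array([[0,s,0],[s,0,0],[0,0,-1.]])
    return np.asarray(origin)+Rt.apply([0,0,68]),R.from_matrix(M).as_rotvec()
def pour(cx,cz,tip,sgn=None):
    o,y=TROUGH; Rt=R.from_euler("ZY",[y,-tip],degrees=True)
    c=o+R.from_euler("z",y,degrees=True).apply([cx,0,cz])
    return tcp(c-Rt.apply([-38,0,0]),y,tip,sgn)
E
python3 - <<'E'
from h import *
from workcell import *
for n,near in(("top",(195,165)),("scene",(370,340))):
    c=dict(np.load(f"{n}0.npz")); W=world(c); P=tray(c,W,near)[1]
    t=P[(P[:,2]>78)&(P[:,2]<91)]; print(n,np.median(t,0),len(t),cv2.minAreaRect(t[:,:2].astype(np.float32)))
for s in(1,-1):
    for p in(tcp(TRAY[0]+[0,0,100],12.3,0,s),tcp(TRAY[0],12.3,0,s),pour(22,75,0,s),pour(22,60,10,s),pour(22,55,25,s),pour(22,48,45,s)):
        q=inverse_kinematics(*p); print(s,p[0].round(),None if q is None else np.round(q,2))
E
```

```text
top [593.29133274 320.31420909  84.78328103] 94 ((594.9224243164062, 320.72650146484375), (14.352606773376465, 27.046043395996094), 10.712738037109375)
scene [596.04572562 323.79474053  83.92466487] 74 ((596.6328125, 323.1966247558594), (18.29501724243164, 26.86030387878418), 21.55693244934082)
1 [597. 322. 168.] [-0.56  0.65  0.06  1.46 -0.04  1.04 -0.28]
1 [597. 322.  68.] [-0.55  0.75  0.04  1.55 -0.04  0.84 -0.29]
1 [534. -26. 143.] [-0.23  0.5   0.34  1.89 -0.23  0.79 -0.01]
1 [522. -23. 134.] [-0.27  0.43  0.32  2.08 -0.2   0.49 -0.05]
1 [502. -18. 133.] [ 0.06  0.35 -0.24  2.35  1.4   0.24 -1.74]
1 [476. -12. 123.] None
-1 [597. 322. 168.] [-0.16  0.72 -0.7   1.45  0.49  1.14  2.42]
-1 [597. 322.  68.] [-0.16  0.83 -0.68  1.55  0.6   0.98  2.33]
-1 [534. -26. 143.] [ 0.26  0.5  -0.38  1.88  0.25  0.81  2.64]
-1 [522. -23. 134.] [ 0.21  0.42 -0.34  2.07  0.39  0.53  2.48]
-1 [502. -18. 133.] [ 0.21  0.37 -0.44  2.34  1.43  0.33  1.38]
-1 [476. -12. 123.] None
```

Run:
```python
from h import *
from workcell import *
for s in(1,-1):
  for cx,cz in((25,58),(38,58),(25,140)):
    for t in(0,15,20,25,30,35,40,50):
        q=inverse_kinematics(*pour(cx,cz,t,s)); print(s,cx,cz,t,None if q is None else np.round(q,2))
print(get_state()["time_s"])
```

```text
1 25 58 0 [-0.22  0.53  0.33  1.9  -0.24  0.75  0.  ]
1 25 58 15 [-0.33  0.41  0.38  2.16 -0.25  0.35 -0.02]
1 25 58 20 [-0.25  0.37  0.23  2.25  0.09  0.2  -0.38]
1 25 58 25 [ 0.07  0.35 -0.24  2.34  1.35  0.25 -1.68]
1 25 58 30 [ 0.67  0.58 -1.22  2.42  1.63  0.83 -2.03]
1 25 58 35 None
1 25 58 40 None
1 25 58 50 None
1 38 58 0 [-0.21  0.54  0.33  1.87 -0.25  0.77  0.01]
1 38 58 15 [-0.3   0.42  0.35  2.13 -0.23  0.36 -0.04]
1 38 58 20 [-0.22  0.38  0.2   2.22  0.12  0.21 -0.4 ]
1 38 58 25 [ 0.08  0.36 -0.24  2.31  1.3   0.25 -1.61]
1 38 58 30 [ 0.68  0.59 -1.23  2.39  1.63  0.83 -2.  ]
1 38 58 35 [ 0.63  0.61 -1.23  2.48  1.79  0.92 -2.21]
1 38 58 40 None
1 38 58 50 None
1 25 140 0 [-0.25  0.43  0.38  1.8  -0.19  0.95 -0.04]
1 25 140 15 [-0.4   0.28  0.45  2.05 -0.11  0.58 -0.14]
1 25 140 20 [-0.47  0.25  0.48  2.14 -0.06  0.45 -0.22]
1 25 140 25 [-0.47  0.21  0.44  2.22  0.13  0.32 -0.42]
1 25 140 30 [-0.48  0.18  0.39  2.31  0.56  0.2  -0.87]
1 25 140 35 [-0.32  0.16  0.16  2.4   1.47  0.21 -1.83]
1 25 140 40 [-0.33  0.16  0.11  2.49  2.05  0.31 -2.44]
1 25 140 50 None
-1 25 58 
[... 409 characters left out ...]
.13  0.52  0.42  2.35]
-1 38 58 20 [ 0.09  0.38 -0.22  2.22  0.73  0.3   2.12]
-1 38 58 25 [-0.05  0.36 -0.07  2.31  1.22  0.18  1.61]
-1 38 58 30 [-0.11  0.35 -0.03  2.4   2.06  0.22  0.74]
-1 38 58 35 [-0.03  0.37 -0.18  2.49  2.3   0.42  0.46]
-1 38 58 40 None
-1 38 58 50 None
-1 25 140 0 [ 0.2   0.41 -0.29  1.79  0.14  0.96  2.75]
-1 25 140 15 [ 0.1   0.26 -0.2   2.05  0.24  0.6   2.63]
-1 25 140 20 [ 0.05  0.22 -0.16  2.13  0.33  0.48  2.52]
-1 25 140 25 [-0.02  0.19 -0.11  2.22  0.5   0.37  2.33]
-1 25 140 30 [-0.1   0.17 -0.05  2.31  0.86  0.27  1.96]
-1 25 140 35 [-0.2   0.16  0.02  2.4   1.47  0.24  1.31]
-1 25 140 40 [-0.24  0.16  0.01  2.49  2.01  0.33  0.73]
-1 25 140 50 None
0.1
```

```bash
sed -i 's/^SGN=1/SGN=-1/' h.py
python3 - <<'E'
from h import *
from workcell import *
O=TRAY[0]-[1,0,0]
goto(*tcp(O+[0,0,90],12.3)); servo_line(tcp(O,12.3)[0],rate=120)
f0=get_state()["force"]; grab(60); s=get_state(); print(s["width"],s["grasp_force"])
servo_line(tcp(O+[0,0,130],12.3)[0],rate=80)
s=get_state(); print(s["time_s"],s["width"],s["grasp_force"],s["force"]-f0,s["wrist_torque"],s["tool_pos"],s["joint_pos"].round(2))
c=read_camera("scene"); cv2.imwrite("pics/lift.png",cv2.resize(c["image"][150:450,250:550,::-1],(600,600)))
E
```

```text
0.15548672801244579 60.672773122787476
5.6167 0.15447649409211603 60.182297229766846 [ 0.6293249  -0.44174822 -4.4126548 ] [-0.01734857  0.02426987  0.01290691] [595.8503741  321.83568786 197.46645705] [-0.15  0.7  -0.71  1.41  0.47  1.2   2.44]
```

View pics/lift.png

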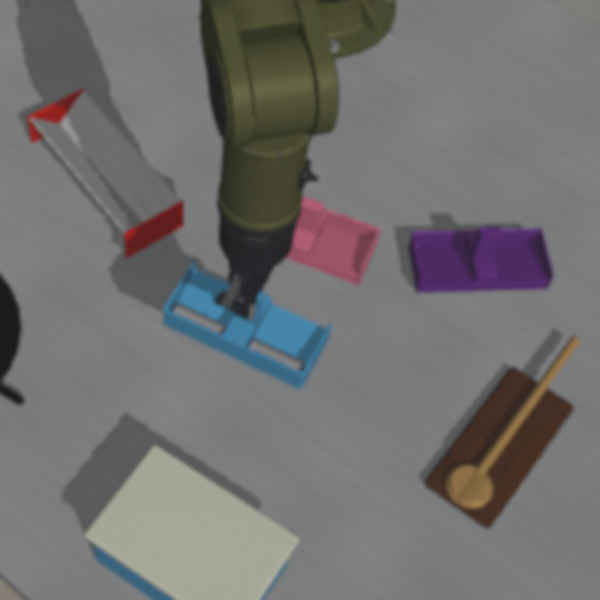

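The crop shows the tray lifted level (around (245,325)) with both tubes still against the back wall. Now I carry it to the trough and take it to a slight tip, below the rolling angle.

Run:
```python
from h import *
from workcell import *
def go(p,rate): servo_line(p[0],rate=rate,rotation=p[1])
go(pour(28,125,0),110)
go(pour(28,66,5),60)
s=get_state(); print(s["time_s"],s["width"],s["force"],s["joint_pos"].round(2),s["tool_pos"],pour(28,66,5)[0])
for t in (10,15,20,25,28): 
    q=inverse_kinematics(*pour(28,58,t)); print(t,None if q is None else np.round(q,2))
c=read_camera("scene"); cv2.imwrite("pics/pre.png",cv2.resize(c["image"][100:350,180:430,::-1],(600,600),interpolation=cv2.INTER_CUBIC))
```

```text
10.125 0.1556183771556781 [ 0.24682314 -0.03963497 -2.46747602] [ 0.38  0.5  -0.58  1.96  0.46  0.72  2.43] [534.01691827 -26.03551485 137.38872756] [533.62327381 -26.09955727 137.05315769]
10 [ 0.34  0.46 -0.52  2.06  0.54  0.58  2.33]
15 [ 0.27  0.41 -0.44  2.15  0.64  0.45  2.21]
20 [ 0.13  0.37 -0.27  2.24  0.81  0.31  2.03]
25 [ 0.07  0.35 -0.24  2.33  1.34  0.25  1.48]
28 [-0.05  0.34 -0.1   2.38  1.78  0.22  1.02]
```

View pics/pre.png

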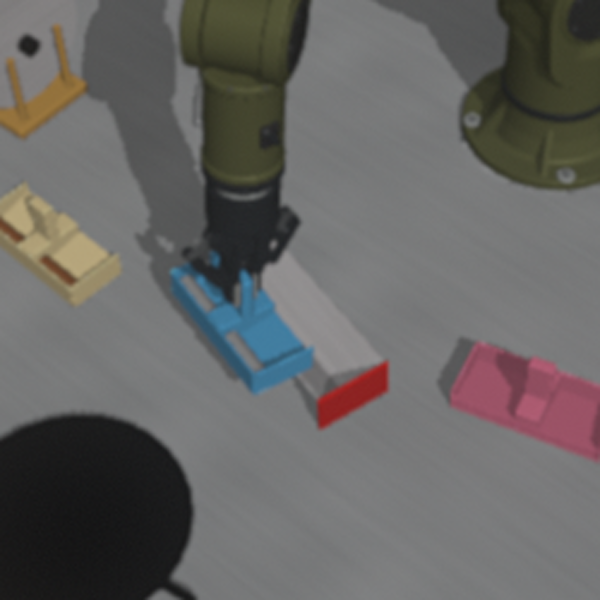

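The tray (245,325 in the crop) is parallel to the trough over its far rim, tubes still in. Tipping now.

Run:
```python
from h import *
from workcell import *
def go(p,rate): servo_line(p[0],rate=rate,rotation=p[1])
for t,cz,r in((10,60,15),(13,59,8),(16,58,7),(19,57,8),(22,56,10),(25,55,10)):
    try: go(pour(28,cz,t),r)
    except PlanningError as e: print(t,e); break
    s=get_state(); print(t,round(s["time_s"],2),s["force"].round(2),s["wrist_torque"].round(2),s["joint_pos"].round(2))
pause(.7)
c=read_camera("scene"); cv2.imwrite("pics/tip.png",cv2.resize(c["image"][130:330,200:400,::-1],(600,600),interpolation=cv2.INTER_CUBIC))
```

```text
10 10.81 [-0.71 -0.28 -3.39] [ 0.01  0.28 -0.  ] [ 0.34  0.45 -0.53  2.06  0.53  0.58  2.34]
13 11.44 [ 0.54  0.01 -3.33] [ 0.12  0.39 -0.01] [ 0.3   0.43 -0.48  2.11  0.59  0.5   2.27]
16 12.16 [-0.58  1.03 -3.62] [ 0.11  0.54 -0.03] [ 0.25  0.4  -0.42  2.17  0.67  0.42  2.18]
19 12.81 [ 0.26  0.47 -1.5 ] [0.14 0.45 0.01] [ 0.17  0.38 -0.32  2.22  0.78  0.33  2.07]
22 13.37 [ 0.13  0.37 -2.27] [0.18 0.61 0.  ] [ 0.04  0.36 -0.17  2.28  0.93  0.24  1.9 ]
25 13.94 [-0.26 -0.26 -1.44] [0.11 0.59 0.07] [-0.06  0.35 -0.07  2.33  1.33  0.18  1.49]
```

View pics/tip.png

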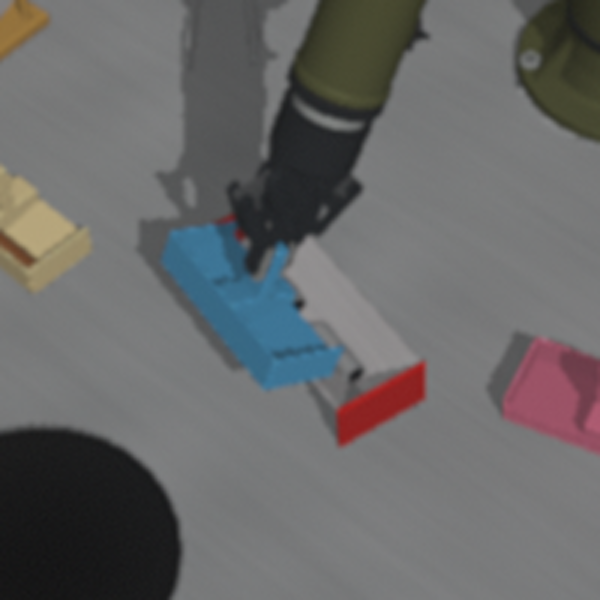

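The tray bays look empty. A tube with dark ends at (300,303) and (355,375) lies in the fold. Now I back off, level the tray and return it to its original spot.

Run:
```python
from h import *
from workcell import *
def go(p,rate): servo_line(p[0],rate=rate,rotation=p[1])
go(pour(32,75,20),40); go(pour(36,120,0),80)
O=TRAY[0]-[1,0,0]
go(tcp(O+[0,0,110],12.3),140)
c=read_camera("scene"); cv2.imwrite("pics/chk.png",cv2.resize(c["image"][160:400,240:440,::-1],(500,600),interpolation=cv2.INTER_CUBIC))
s=get_state(); print(s["time_s"],s["width"],s["force"],s["joint_pos"].round(2))
c=read_camera("top"); cv2.imwrite("pics/chk2.png",cv2.resize(c["image"][130:280,250:450,::-1],(800,600),interpolation=cv2.INTER_CUBIC))
```

```text
19.0917 0.15333523529166915 [ 0.32263868 -0.68351564 -1.83735673] [-0.16  0.71 -0.69  1.44  0.47  1.16  2.43]
```

View pics/chk.png

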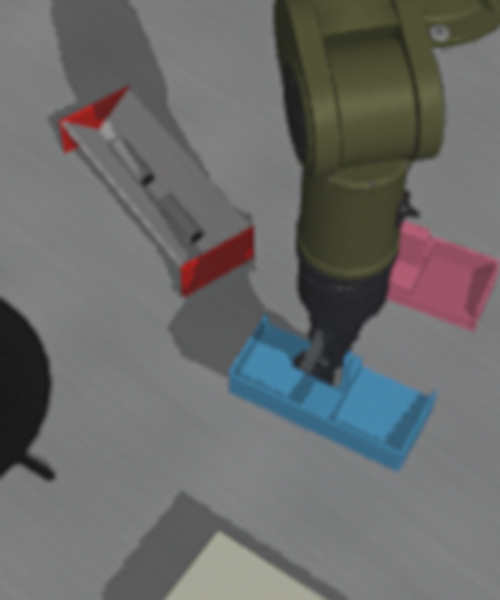

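View pics/chk2.png

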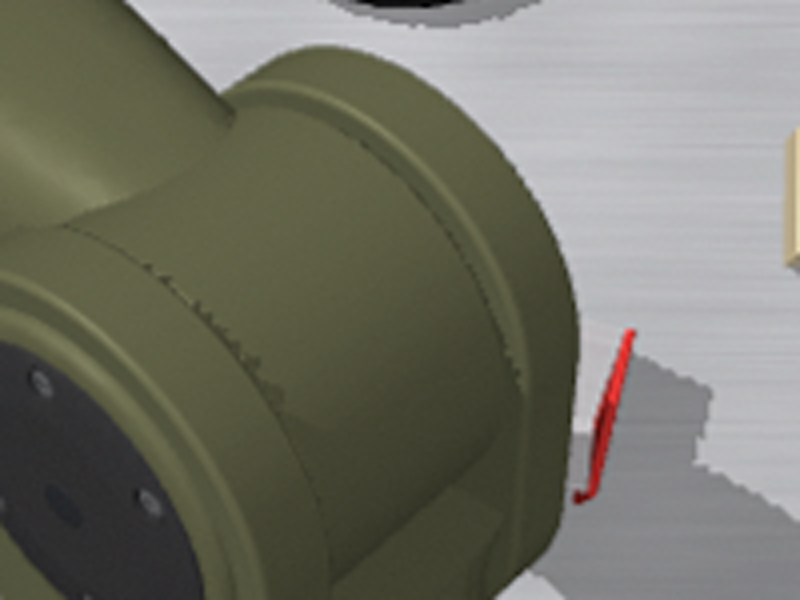

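The scene crop shows both tubes in line in the fold (around (130,155) and (180,217)) and the tray empty and level. The top view is blocked by the arm. Now I set the tray down.

Run:
```python
from h import *
from workcell import *
O=TRAY[0]-[1,0,0]
servo_line(tcp(O+[0,0,10],12.3)[0],rate=100)
hit=servo_line(tcp(O-[0,0,3],12.3)[0],rate=12,max_force=4)
s=get_state(); print(hit,s["tool_pos"],s["force"])
let_go(); pause(.3)
servo_line(tcp(O+[0,0,120],12.3)[0],rate=80)
set_joints([-1.181,.507,-.238,1.5,.126,1.149,-.155]); pause(.5)
s=get_state(); print(s["time_s"])
c=read_camera("top"); W=world(c); cv2.imwrite("pics/end.png",cv2.resize(c["image"][110:290,130:430,::-1],(800,480),interpolation=cv2.INTER_CUBIC))
m,P,top,rim=tray(c,W,(195,165)); print(cv2.minAreaRect(rim[:,:2].astype(np.float32)),np.percentile(P[:,2],[1,50,99]))
r=R.from_euler("z",-TROUGH[1],degrees=True); L=r.apply(W.reshape(-1,3)-TROUGH[0])
for y in range(-105,110,15):
    k=(abs(L[:,1]-y)<4)&(abs(L[:,0])<6); print(y,L[k,2].max().round(1),end="; ")
```

```text
True [595.81946907 321.91844095  67.88685643] [-0.65877567  0.38171303  4.43164968]
26.4667
((596.45556640625, 322.44775390625), (74.09623718261719, 174.15362548828125), 12.764777183532715) [ 2.52336966 16.41462047 86.73702585]
-105 19.7; -90 20.1; -75 39.6; -60 39.5; -45 39.6; -30 38.6; -15 36.3; 0 21.4; 15 36.4; 30 38.6; 45 39.7; 60 38.4; 75 39.5; 90 19.1; 105 17.9;
```

View pics/end.png

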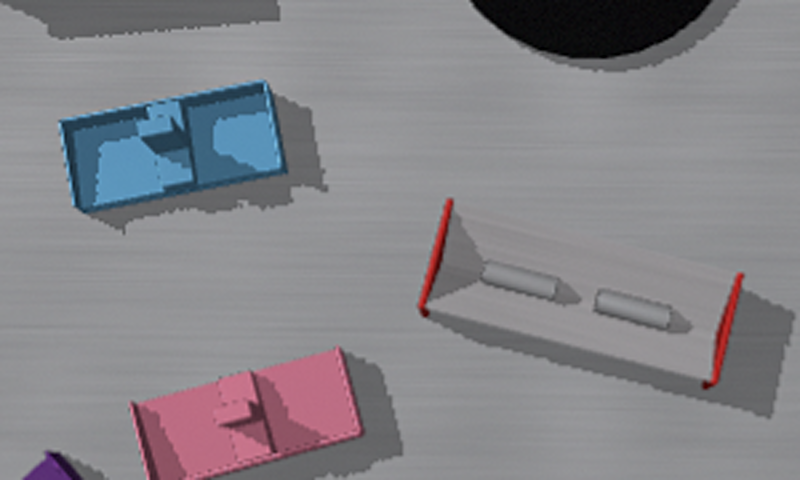

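The picture shows both tubes in line in the fold ((520,280) and (633,308)). Their tops measure up to about 40 mm where 36 mm is expected seated, within the noise and trough slope. The empty tray stands upright at (172,145) and the arm is clear.

```bash
python3 -c "
from workcell import *
print(job_done())"
```

```text
the job is handed in; nothing more can be done
None
```

Job handed in at about 26 s on the robot clock: both steel tubes lie in line in the trough's fold, and the empty blue tray stands upright on the counter where it started, released, with the arm clear.

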